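# Set out the counter row by height

## Robot

A 6-joint arm with a two-finger parallel gripper is mounted at the origin on a cart in front of the work surface, level with it; the furniture and walls round the work are solid. World frame = base frame: x ahead of the robot, y to its left, z up, the work surface at z = 0. Lengths are in m, angles in degrees, forces in N, time in s.
With the tool pointing down it reaches from about 0.3 to 0.75 m from the base axis. Payload 8.5 kg.
Tool frame: the origin (TCP) lies on the centre line of the jaws, within the pads' length; the fingertips stand tips_ahead ahead of it and the grasp point (between the pads) lies 3 mm ahead of it (tips_ahead is the distance from the TCP to the fingertips, in m); z points along the fingers, y is the line along which they close (so a half turn about z gives the same grasp; the last joint's range is limited). The gripper opens to 85 mm and grips with 20 to 120 N. Pads are 22 mm wide; open, the fingers measure 114 mm over their backs; the gripper's body (76 mm by 85 mm) begins 54 mm behind the grasp point. The pads swing forward as they close: fully open they stand 13 mm farther back than shut.
Start: joints at [-12.336, 21.807, 74.336, -0, 83.858, -12.336], TCP at [0.55, 0, 0.226] pointing down, gripper open.
Joint ranges: [-178.18, 178.18], [-50.72, 133.34], [12.68, 142.11], [-81.47, 261.47], [9.98, 163.14], [-165.26, 165.26]. Speed limits (degrees/s): [136.94, 136.94, 180, 180, 180, 180].

## Interface

Orientations are given as a 3x3 rotation matrix whose columns are the frame's x, y, z axes.
In Python, from rig import observe, get_image, close_job, tips_ahead gives the robot as it stands.
- The arm moves only by the tool creep_tool, called after "Call:" as a command line: name --argument value ..., lists and objects as JSON in quotes. Schema: {"type":"object","properties":{"increments":{"type":"array","items":{"type":"array","items":{"type":"array","items":{"type":"number"},"minItems":5,"maxItems":5},"minItems":1,"maxItems":10},"minItems":1,"maxItems":1},"force":{"type":"number"},"only":{"type":"string"},"quiet":{"type":"boolean"},"lines":{"type":"string"}},"required":["increments"],"additionalProperties":false}. increments is a list that holds a single list of rows (three levels of brackets), with 1 to 10 rows, each of 5 numbers: dx, dy, dz in shares of the most that a row can go, 1 being 50 mm, then a turn about the tool's z in parts of the range, where 1.0 means 180 degrees, then the finger opening in m; each row shifts and turns the commanded pose from where the row before left it, along the tool's axes as they then stand; what a row does not reach is not made up. A row lasts 1/10 s, in which the tool goes at most 0.05 m and 8.59 degrees, less where a joint would pass 70% of its speed; a pose out of reach is approached as far as the arm can. The fingers move at their own pace and stop on an object; force is the grip in N (left out, the last holds). Time passes only in rows, so rows that do not move let the fingers close. The tool returns the time, the measured TCP pose, the force, the opening and the grip force at its end. only (a regular expression) keeps the lines of the reply that match it, lines (a string "A,B") keeps lines A to B, and quiet returns only ok. Input that does not fit is refused with a message, and nothing moves.
- observe(): the state, without advancing time (a new reading comes with each control period).
- get_image(name): name is "scene" or "side" or "wrist"; returns a dict with "pixels" (384x512x3 uint8, red, green, blue), "depth" (384x512 float32, m along the optical axis (not along the pixel's ray), 0 where there is no reading), "K" (3x3 intrinsics, pixels), "distortion" ([k1, k2, p1, p2, k3] as OpenCV has them; the pictures are not rectified), "extrinsics" (4x4, takes a point from world to camera coordinates). Camera axes: x right, y down, z forward; pixel columns grow to the right and rows downward; lengths in m; the calibration is good to about 2 mm. A picture is of the moment at which its call begins.
- close_job(): hands the job in; it is judged then, once.
The state is a dict: "time_s": time; "q": joint angles; "qvel": joint speeds; "joint_efforts": joint torques, N m; "position": TCP position; "tool_rot": TCP orientation; "ft_force": force on the tool from outside, world axes, zero at the start; "wrist_torque": the same for the moment, N m; "grip_width": finger opening in m; "gripper_force": force on a finger pad.
Only numpy, scipy, OpenCV 4.12 (cv2) and the standard library are available. Lean on these libraries where they do the work, as an engineer would, in place of code of your own. Each camera call takes 0.05 s, during which the arm holds its last target. There are 200 camera calls.

## Task

Move the four things from the pale plywood delivery tray to the dark display rack with the brass dividers, one upright in the middle of each bay, in order of height: the tallest in the end bay beside the service bell, then ever shorter towards the other end. Set each one down gently rather than dropping it, and do not push the bell or the dark mug about.

Things in the scene. Friction and masses are not known exactly. Their poses are not given: they have to be found in the camera images.
- display_rack: Target, fixed: dark board 100x350x10 (x,y,z, mm) with 5 low brass wire dividers, tops 23 mm above the counter; lies in the near or far of two rows. Origin: centre of underside, on the counter. Own y runs along the row (world +y, turned up to 0.12 rad), x across, away from robot. 4 empty bays, 80 mm clear, open front and back, centred at own y -126, -42, +42, +126, x 0; bay floor at z 10.
- delivery_tray: Source, fixed, in the other row: pale plywood tray 100x350x10 mm (x,y,z), wooden fins between bays to 23 and end cheeks to 34 above the counter. Origin, axes, turn and bays as the display rack (own y -126, -42, +42, +126; floor at z 10). The four things stand in its bays in any order, within 5 of the bay centres.
- shaker: Stainless steel cocoa shaker with domed, perforated top: round, straight side 50 mm in diameter up to 80 mm, a 52.4 mm collar from 81 to 89 mm, dome above; 104 mm tall (the tallest), 0.2 kg. Origin: centre of its underside, z up.
- carton: Cream folding carton, closed, standing upright: 26 x 58 x 92 mm (own x, y, z), second tallest, 0.1 kg. Origin: centre of its underside. In the tray its 58 mm side runs across the row (own y along the tray's -x, within 0.06 rad).
- glass_jar: Round glass jar with brown contents and a white-grey lid, 64 mm in diameter, 78 mm tall, third tallest, 0.26 kg. Origin: centre of its underside, z up.
- tin: Round dark tin with an orange lid, 58 mm in diameter, 60 mm tall, the shortest, 0.22 kg. Origin: centre of its underside, z up.
- bell: Service bell, a steel dome on a black foot, 83 mm in diameter, 74 mm tall, loose on the counter. It stands off one end of the display rack, about 235 mm from the rack's centre along the rack's +y or -y, and so marks the end for the tallest thing. Origin: centre of its underside. Leave it alone.
- dark_mug: Dark grey mug standing upside down, 65 x 93 x 53 mm with its handle, loose on the counter off the other end of the display rack, where the bell is not. Origin: centre of its underside. Leave it alone.

How it is judged (in metres and radians):
At the end, for the whole second after the job is handed in: All four things stand upright (within 0.1 rad) and at rest on the floor of the display rack, each within 15 mm of the middle of its bay along and across the rack, in the order shaker, carton, glass jar, tin counted from the end where the bell stands (((y of bell in the frame of display_rack above 0 m and x of shaker in the frame of display_rack between -0.015 and 0.015 m and y of shaker in the frame of display_rack between 0.111 and 0.141 m and x of carton in the frame of display_rack between -0.015 and 0.015 m and y of carton in the frame of display_rack between 0.027 and 0.057 m and x of glass_jar in the frame of display_rack between -0.015 and 0.015 m and y of glass_jar in the frame of display_rack between -0.057 and -0.027 m and x of tin in the frame of display_rack between -0.015 and 0.015 m and y of tin in the frame of display_rack between -0.141 and -0.111 m) or (y of bell in the frame of display_rack below 0 m and x of shaker in the frame of display_rack between -0.015 and 0.015 m and y of shaker in the frame of display_rack between -0.141 and -0.111 m and x of carton in the frame of display_rack between -0.015 and 0.015 m and y of carton in the frame of display_rack between -0.057 and -0.027 m and x of glass_jar in the frame of display_rack between -0.015 and 0.015 m and y of glass_jar in the frame of display_rack between 0.027 and 0.057 m and x of tin in the frame of display_rack between -0.015 and 0.015 m and y of tin in the frame of display_rack between 0.111 and 0.141 m)) and z of each of shaker, carton, glass_jar, tin in the frame of display_rack below 0.016 m and angle between each of shaker, carton, glass_jar, tin's own z axis and vertical below 0.1 rad and linear speed of each of shaker, carton, glass_jar, tin below 0.02 m/s and angular speed of each of shaker, carton, glass_jar, tin below 0.2 rad/s); the robot touches nothing.
It fails at once if the bell was pushed more than 25 mm (distance of bell from where it was at the start of the episode above 0.025 m).
It fails at once if the dark mug was pushed more than 25 mm (distance of dark_mug from where it was at the start of the episode above 0.025 m).
It fails at once if one of the four things was dropped into the display rack (faster than 0.5 m/s within 20 mm of its floor) ((linear speed of shaker above 0.5 m/s and z of shaker in the frame of display_rack below 0.03 m and x of shaker in the frame of display_rack between -0.05 and 0.05 m and y of shaker in the frame of display_rack between -0.17 and 0.17 m) or (linear speed of carton above 0.5 m/s and z of carton in the frame of display_rack below 0.03 m and x of carton in the frame of display_rack between -0.05 and 0.05 m and y of carton in the frame of display_rack between -0.17 and 0.17 m) or (linear speed of glass_jar above 0.5 m/s and z of glass_jar in the frame of display_rack below 0.03 m and x of glass_jar in the frame of display_rack between -0.05 and 0.05 m and y of glass_jar in the frame of display_rack between -0.17 and 0.17 m) or (linear speed of tin above 0.5 m/s and z of tin in the frame of display_rack below 0.03 m and x of tin in the frame of display_rack between -0.05 and 0.05 m and y of tin in the frame of display_rack between -0.17 and 0.17 m)).
It also fails if it takes over 96 s, if anything falls off the work surface, if the arm or the gripper's body presses on something with over 40 N, if the wrist force passes 120 N, or if a joint passes its speed limit or range.

## Working session

There is one attempt and no reset: what is moved stays moved. The work goes in short steps, Python scripts to look and compute and a tool call to move; the robot and the scene stay as the last step left them, time stands still between calls to the robot, and variables do not carry over. Pictures are saved under pics/ and viewed, at most 14 in all, crops included, and the job is handed in when it is done.

```bash
mkdir -p pics; ls; python3 - <<'E'
from rig import *
import cv2,numpy as np
s=observe();print(s['position'],np.round(s['tool_rot'],3),s['grip_width'],tips_ahead)
for n in ['scene','side','wrist']:
    g=get_image(n);cv2.imwrite(f'pics/{n}0.png',g['pixels'][:,:,::-1]);np.savez(f'{n}0.npz',**g)
    print(n,g['K'].round(1).tolist(),g['distortion'],np.round(g['extrinsics'],3).tolist())
E
```

```text
pics
[5.49691824e-01 6.37116758e-05 2.24904633e-01] [[ 0.     1.    -0.001]
 [ 1.    -0.     0.   ]
 [ 0.    -0.001 -1.   ]] 0.0856428273131413 0.022
scene [[405.7, 0.0, 260.3], [0.0, 405.7, 193.9], [0.0, 0.0, 1.0]] [0.04162181 0.         0.         0.         0.        ] [[0.845, -0.535, -0.025, -0.466], [-0.288, -0.415, -0.863, 0.198], [0.451, 0.736, -0.505, 0.65], [0.0, 0.0, 0.0, 1.0]]
side [[351.5, 0.0, 250.0], [0.0, 351.5, 190.5], [0.0, 0.0, 1.0]] [0.03105355 0.         0.         0.         0.        ] [[-0.908, -0.418, 0.002, 0.491], [-0.2, 0.43, -0.881, 0.154], [0.367, -0.8, -0.474, 0.66], [0.0, 0.0, 0.0, 1.0]]
wrist [[326.0, 0.0, 255.7], [0.0, 326.0, 193.3], [0.0, 0.0, 1.0]] [-0.09395782  0.          0.          0.          0.        ] [[1.0, 0.001, -0.001, -0.55], [0.001, -0.964, 0.267, -0.037], [-0.001, -0.267, -0.964, 0.379], [0.0, 0.0, 0.0, 1.0]]
```

View images.

View pics/scene0.png

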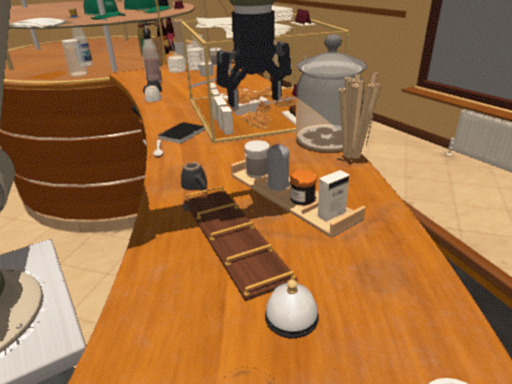

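View pics/side0.png

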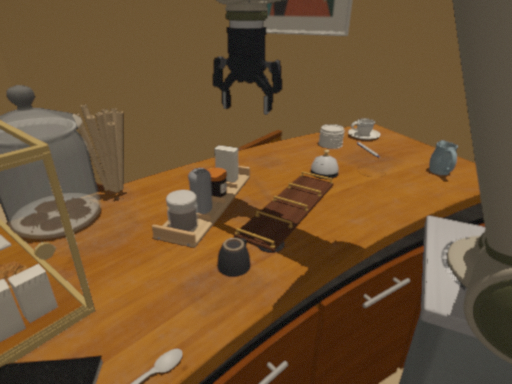

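View pics/wrist0.png

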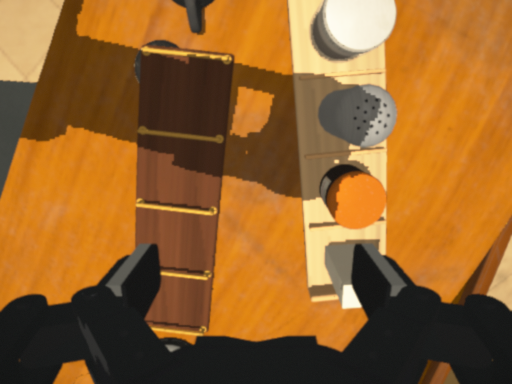

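Wrist view: dark rack in the near row (columns 137–232), tray in the far row with, from the top (+y), jar (358,22), shaker (378,115), tin (357,200) and carton (350,270, half hidden). In the scene view the bell (292,310) is at the -y end of the rack and the mug (193,177) at the +y end. A second wrist view from higher and further +y follows.

The rows are not in the units I measure in: shifts go in shares of 50 mm and turns go in shares of 180 degrees. I convert before sending: 0.04 m is 0.8, -0.03 m is -0.6.

Call:
creep_tool --increments '[[[0.8, 0, -0.6, 0, 0.085], [0.8, 0, -0.6, 0, 0.085], [0.8, 0, -0.6, 0, 0.085], [0, 0, 0, 0, 0.085], [0, 0, 0, 0, 0.085]]]'

```text
time_s: 0.65
position: [0.5498, 0.1206, 0.3154]
tool_rot: [[-0.002, 1.0, 0.0], [1.0, 0.002, -0.0], [-0.0, 0.0, -1.0]]
ft_force: [0.8, -0.3, -0.2]
grip_width: 0.0852
gripper_force: 0.0
```

```bash
python3 - <<'E'
from rig import *
import cv2,numpy as np
g=get_image('wrist');cv2.imwrite('pics/wrist1.png',g['pixels'][:,:,::-1]);np.savez('wrist1.npz',**g)
s=np.load('scene0.npz')['pixels'][130:330,165:385,::-1]
cv2.imwrite('pics/scenecrop.png',cv2.resize(s,None,fx=3,fy=3,interpolation=cv2.INTER_CUBIC)[:600])
E
```

```text
(no output)
```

View pics/wrist1.png

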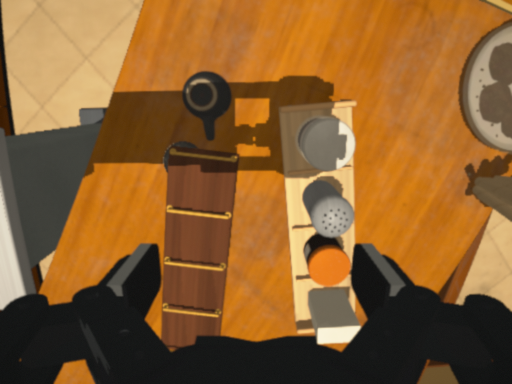

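View pics/scenecrop.png

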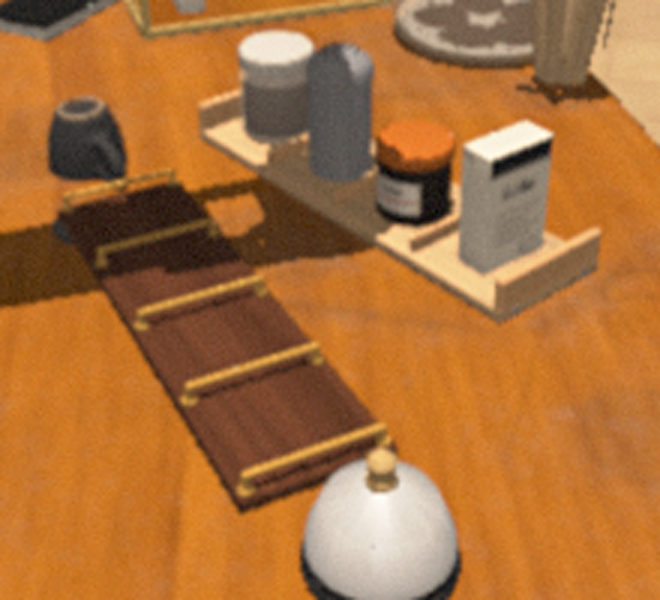

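Wrist1 shows four dividers at rows ~155, 213, 265, 311 (columns 165–237), mug (206,95) with the handle toward the rack, jar (326,142), shaker (332,212), tin (328,260), carton (333,315). The scene crop confirms the bell beside the -y end. Next I measure with masks and rays.

```bash
cat > h.py <<'E'
import numpy as np,cv2
def ray(g,uv):
    E=g['extrinsics'];R,t=E[:3,:3],E[:3,3]
    n=cv2.undistortPoints(np.array(uv,float).reshape(-1,1,2),g['K'],g['distortion']).reshape(-1,2)
    return -R.T@t,np.c_[n,np.ones(len(n))]@R
def plane(g,uv,z):
    c,d=ray(g,uv);return c+d*((z-c[2])/d[:,2])[:,None]
def tri(ga,a,gb,b):
    ca,da=ray(ga,a);cb,db=ray(gb,b);out=[]
    for x,y in zip(da,db):
        s=np.linalg.lstsq(np.c_[x,-y],cb-ca,rcond=None)[0]
        p,q=ca+x*s[0],cb+y*s[1];out.append([*((p+q)/2),np.linalg.norm(p-q)])
    return np.array(out)
def mask(g,lo,hi,roi):
    x0,x1,y0,y1=roi;h=cv2.cvtColor(g['pixels'],cv2.COLOR_RGB2HSV)
    m=np.zeros(h.shape[:2],np.uint8);m[y0:y1,x0:x1]=cv2.inRange(h,lo,hi)[y0:y1,x0:x1];return m
def comps(m,amin):
    n,l,s,c=cv2.connectedComponentsWithStats(m)
    return [(s[i],c[i],np.argwhere(l==i)[:,::-1]) for i in range(1,n) if s[i][4]>=amin]
E
python3 - <<'E'
from h import *
G={k:dict(np.load(k+'.npz')) for k in ['wrist0','wrist1','scene0']}
for k,roi in [('wrist0',(130,240,35,340)),('wrist1',(158,244,140,330)),('scene0',(180,300,180,300))]:
    h=cv2.cvtColor(G[k]['pixels'],cv2.COLOR_RGB2HSV)
    pts=dict(wrist0=[(180,134),(175,208),(250,300),(175,170)],wrist1=[(200,213),(195,265),(260,300),(200,240)],scene0=[(237,225),(250,248),(160,300),(235,240)])[k]
    print(k,[h[v-1:v+2,u,:].tolist() for u,v in pts])
    m=mask(G[k],(16,110,60),(30,255,255),roi)
    for s,c,p in comps(m,25):
        a=p[p[:,0].argmin()],p[p[:,0].argmax()]
        print(s.tolist(),c.round(1),plane(G[k],[c,*a],.021)[:,:2].round(4).tolist())
# tin orange lid
for k,roi in [('wrist0',(310,400,150,240)),('wrist1',(300,356,235,290))]:
    h=cv2.cvtColor(G[k]['pixels'],cv2.COLOR_RGB2HSV);print('tin px',h[200 if k=='wrist0' else 262,357 if k=='wrist0' else 328])
    m=mask(G[k],(4,200,150),(14,255,255),roi)
    for s,c,p in comps(m,200): print('tin',s.tolist(),plane(G[k],[c],.070).round(4),cv2.minEnclosingCircle(p.astype(np.int32)))
E
```

```text
wrist0 [[[17, 167, 98], [19, 171, 121], [19, 175, 131]], [[18, 179, 161], [20, 178, 231], [22, 170, 247]], [[16, 227, 221], [16, 224, 221], [16, 229, 222]], [[12, 169, 133], [11, 167, 134], [11, 167, 134]]]
[130, 35, 13, 34, 214] [134.   47.7] [[0.4247, 0.1244], [0.4212, 0.1372], [0.4339, 0.1367]]
[197, 35, 43, 69, 975] [226.5  56.2] [[0.5204, 0.1143], [0.4907, 0.1353], [0.5334, 0.1349]]
[140, 46, 92, 19, 573] [186.  54.] [[0.4788, 0.1169], [0.431, 0.123], [0.5251, 0.1134]]
[130, 86, 94, 156, 1807] [157.7 166.6] [[0.4417, -0.0008], [0.4176, 0.085], [0.5152, 0.0326]]
[220, 186, 11, 25, 168] [224.5 198.1] [[0.5153, -0.0371], [0.51, -0.0441], [0.5216, -0.0311]]
[208, 237, 32, 101, 2322] [225.6 291.6] [[0.5134, -0.158], [0.4885, -0.2193], [0.531, -0.0883]]
[160, 270, 52, 10, 265] [187.9 274.9] [[0.4677, -0.135], [0.4336, -0.1302], [0.4963, -0.1321]]
[149, 326, 58, 14, 470] [178.  332.3] [[0.4488, -0.2206], [0.4109, -0.2134], [0.4863, -0.2114]]
wrist1 [[[17, 176, 135], [19, 180, 208], [20, 176, 236]], [[16, 176, 135], [18, 181, 199], [20, 177, 232]], [[15, 211, 195], [15, 208, 197], [15, 
[... 1127 characters left out ...]
4] [217.9 188.3] [[0.5066, 0.1137], [0.4897, 0.1212], [0.5148, 0.1038]]
[186, 189, 23, 12, 67] [197.1 192.7] [[0.4575, 0.1225], [0.4249, 0.111], [0.4858, 0.1239]]
[197, 201, 41, 18, 140] [216.6 208.7] [[0.4632, 0.0351], [0.4226, 0.0473], [0.5068, 0.0234]]
[210, 221, 44, 19, 146] [231.  228.8] [[0.4526, -0.0481], [0.4058, -0.0491], [0.494, -0.0646]]
[225, 244, 48, 22, 174] [248.4 252.4] [[0.443, -0.1317], [0.3935, -0.1339], [0.4843, -0.1476]]
[244, 271, 53, 25, 315] [276.4 282.5] [[0.4409, -0.2255], [0.3852, -0.2146], [0.4699, -0.2406]]
tin px [ 15 221 246]
tin px [ 14 224 236]
tin [308, 248, 42, 38, 1098] [[ 0.6515 -0.0257  0.07  ]] ((328.7367248535156, 266.9114990234375), 20.82474136352539)
```

```bash
python3 - <<'E'
import numpy as np,cv2
a=np.load('wrist1.npz')['pixels'][90:350,270:370,::-1];b=np.load('wrist0.npz')['pixels'][0:310,280:410,::-1]
a=cv2.resize(a,None,fx=2.3,fy=2.3,interpolation=2);b=cv2.resize(b,(int(130*1.93),598),interpolation=2)
o=np.zeros((598,500,3),np.uint8);o[:,:230]=a;o[:,240:240+b.shape[1]]=b;cv2.imwrite('pics/obj.png',o)
E
```

```text
(no output)
```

View pics/obj.png

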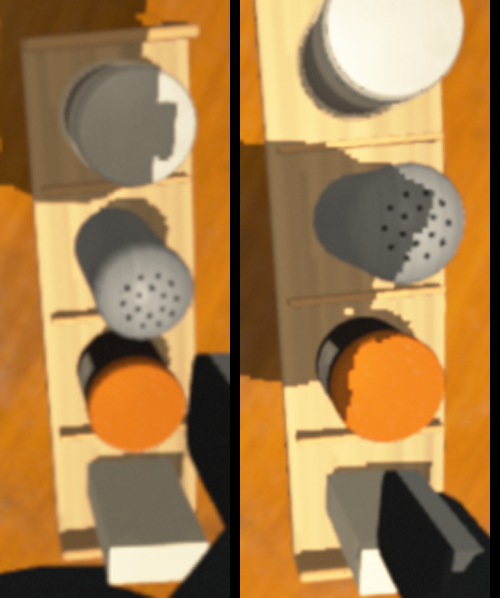

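The crop gives the lid/top centres: jar at full-image (326.5,143.0)/(359.8,16.1) in wrist1/wrist0, shaker (332.6,217.4)/(366.5,116), tin (328.9,264.8)/(355.4,199), carton top (337.4,333) in wrist1 and (334.7,177.7) in scene. Divider comps are consistent between both wrist views.

```bash
python3 - <<'E'
from h import *
a,b,s=[dict(np.load(k+'.npz')) for k in ['wrist0','wrist1','scene0']]
A=[(359.8,16.1),(366.5,116),(355.4,199),(186,54)];B=[(326.5,143),(332.6,217.4),(328.9,264.8),(202.9,155.6)]
print(tri(a,A,b,B).round(4))
print('carton',tri(b,[(337.4,333)],s,[(334.7,177.7)]).round(4),plane(b,[(337.4,333)],.102).round(4))
for z,i in [(.088,0),(.097,1),(.07,2)]: print(plane(a,[A[i]],z).round(4),plane(b,[B[i]],z).round(4))
# scene tops: jar, shaker, tin
S=[(165+277/3,130+50/3),(165+342/3,130+60/3),(165+417/3,130+142/3)]
print(tri(b,B[:3],s,S).round(4))
q=[(270+x/2.3,90+y/2.3) for x,y in [(107,546),(197,538),(208,568),(109,583)]];print(plane(b,q,.102).round(4))
# floor heights from wrist depth
c=[(195,240),(196,285),(300,170),(303,240)]
for u,v in c:
    cc,d=ray(b,[(u,v)]);print('floor',(cc+d[0]*b['depth'][v,u]).round(4))
E
```

```text
[[ 6.373e-01  1.414e-01  7.660e-02  3.900e-03]
 [ 6.418e-01  5.750e-02  1.032e-01  3.000e-04]
 [ 6.512e-01 -2.560e-02  6.370e-02  1.300e-03]
 [ 4.782e-01  1.172e-01  1.890e-02  3.000e-04]]
carton [[ 0.6621 -0.1105  0.0996  0.0007]] [[ 0.6617 -0.1088  0.102 ]]
[[0.6359 0.1382 0.088 ]] [[0.6328 0.1432 0.088 ]]
[[0.6437 0.0573 0.097 ]] [[0.6436 0.0552 0.097 ]]
[[ 0.6485 -0.0235  0.07  ]] [[ 0.6503 -0.0226  0.07  ]]
[[ 6.346e-01  1.423e-01  8.360e-02  1.700e-03]
 [ 6.418e-01  5.770e-02  1.040e-01  1.000e-04]
 [ 6.514e-01 -2.480e-02  6.610e-02  4.000e-04]]
[[ 0.6326 -0.099   0.102 ]
 [ 0.6852 -0.0946  0.102 ]
 [ 0.6942 -0.1163  0.102 ]
 [ 0.6356 -0.1258  0.102 ]]
floor [ 0.4593 -0.0127  0.0103]
floor [ 0.4565 -0.0911  0.0093]
floor [0.613  0.0969 0.0175]
floor [ 0.6225 -0.0113  0.0123]
```

To row units: 0.04 m is 0.8, 0.033 m is 0.66.

Call:
creep_tool --increments '[[[-0.4, 0.6, 0.8, 0, 0.085], [-0.4, 0.6, 0.8, 0, 0.085], [-0.48, 0.66, 0.8, 0, 0.085], [0, 0, 0.8, 0, 0.085], [0, 0, 0.3, 0, 0.085], [0, 0, 0, 0, 0.085], [0, 0, 0, 0, 0.085], [0, 0, 0, 0, 0.085]]]' --force 40

```text
time_s: 1.5
position: [0.635, 0.0614, 0.1526]
tool_rot: [[0.0, 1.0, 0.002], [1.0, -0.0, -0.0], [-0.0, 0.002, -1.0]]
ft_force: [-0.6, -0.1, 0.3]
grip_width: 0.085
gripper_force: 0.0
```

```bash
python3 - <<'E'
from rig import *
import cv2
g=get_image('scene')['pixels'][80:260,180:400,::-1];h=get_image('wrist')['pixels'][:,:,::-1]
import numpy as np
cv2.imwrite('pics/hov.png',np.hstack([cv2.resize(g,(440,384)),h[:,100:440]]))
E
```

```text
(no output)
```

View pics/hov.png

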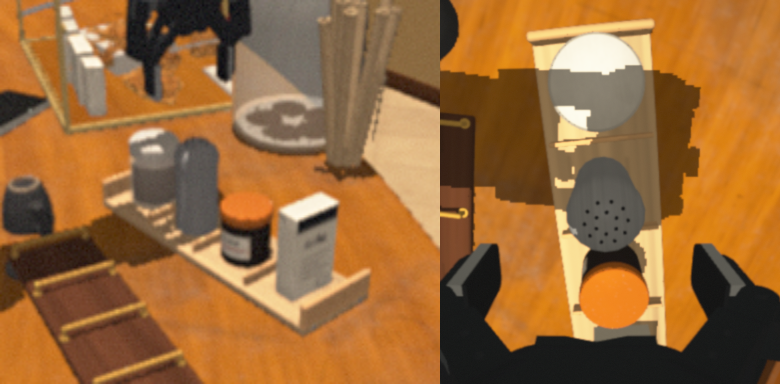

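Hover view: shaker dome at (605,215), fingers at 480 and 705, so it is about centred; the rest stand undisturbed. Correct the residual and descend.

To row units: 0.02 m is 0.4, 0.0075 m is 0.15.

Call:
creep_tool --increments '[[[-0.09, 0.15, 0, 0, 0.085], [0, 0, 0.4, 0, 0.085], [0, 0, 0.4, 0, 0.085], [0, 0, 0.4, 0, 0.085], [0, 0, 0.4, 0, 0.085], [0, 0, 0, 0, 0.085], [0, 0, 0, 0, 0.085]]]'

```text
time_s: 2.3
position: [0.6427, 0.0572, 0.0719]
tool_rot: [[0.0, 1.0, 0.001], [1.0, -0.0, -0.0], [-0.0, 0.001, -1.0]]
ft_force: [0.6, -0.2, -0.6]
grip_width: 0.0847
gripper_force: 0.0
```

Call:
creep_tool --increments '[[[0, 0, 0, 0, 0.07], [0, 0, 0, 0, 0.06], [0, 0, 0, 0, 0.055], [0, 0, 0, 0, 0.05], [0, 0, 0, 0, 0.045], [0, 0, 0, 0, 0.045], [0, 0, 0, 0, 0.045], [0, 0, 0, 0, 0.045], [0, 0, 0, 0, 0.045]]]' --force 40

```text
time_s: 3.2
position: [0.6423, 0.0573, 0.0723]
tool_rot: [[-0.0, 1.0, 0.001], [1.0, 0.0, -0.0], [-0.0, 0.001, -1.0]]
ft_force: [-2.2, -1.0, 6.4]
grip_width: 0.0506
gripper_force: 40.4
```

To row units: -0.03 m is -0.6, -0.02 m is -0.4.

Call:
creep_tool --increments '[[[0, 0, -0.2, 0, 0.045], [0, 0, -0.4, 0, 0.045], [0, 0, -0.6, 0, 0.045], [0, 0, -0.6, 0, 0.045], [0, 0, -0.6, 0, 0.045], [0, 0, -0.2, 0, 0.045], [0, 0, 0, 0, 0.045], [0, 0, 0, 0, 0.045]]]'

```text
time_s: 4.0
position: [0.6415, 0.0574, 0.1996]
tool_rot: [[0.0, 1.0, -0.003], [1.0, -0.0, 0.0], [0.0, -0.003, -1.0]]
ft_force: [-0.4, 0.1, -2.2]
grip_width: 0.0502
gripper_force: 42.1
```

Call:
creep_tool --increments '[[[-0.3, -0.24, 0, 0, 0.045], [-0.62, -0.52, 0, 0, 0.045], [-0.62, -0.52, 0, 0, 0.045], [-0.62, -0.52, 0, 0, 0.045], [-0.62, -0.54, 0, 0, 0.045], [-0.62, -0.54, 0, 0, 0.045], [-0.62, -0.54, 0, 0, 0.045], [-0.6, -0.54, 0, 0, 0.045], [0, 0, 0, 0, 0.045], [0, 0, 0, 0, 0.045]]]'

```text
time_s: 5.0
position: [0.4433, -0.1738, 0.2001]
tool_rot: [[0.002, 1.0, -0.002], [1.0, -0.002, 0.002], [0.002, -0.002, -1.0]]
ft_force: [-0.7, -0.2, -2.5]
grip_width: 0.0509
gripper_force: 42.5
```

To row units: 0.025 m is 0.5, 0.015 m is 0.3.

Call:
creep_tool --increments '[[[0, 0, 0.3, 0, 0.045], [0, 0, 0.5, 0, 0.045], [0, 0, 0.5, 0, 0.045], [0, 0, 0.5, 0, 0.045], [0, 0, 0.3, 0, 0.045], [0, 0, 0, 0, 0.045], [0, 0, 0, 0, 0.045]]]'

```text
time_s: 5.7
position: [0.4445, -0.173, 0.0962]
tool_rot: [[-0.001, 1.0, -0.0], [1.0, 0.001, 0.0], [0.0, -0.0, -1.0]]
ft_force: [-0.1, 0.3, -1.7]
grip_width: 0.0507
gripper_force: 42.6
```

```bash
python3 - <<'E'
from rig import *
import cv2,numpy as np
s=get_image('scene');w=get_image('wrist');np.savez('scene2.npz',**s);np.savez('wrist2.npz',**w)
g=cv2.resize(s['pixels'][150:340,150:350,::-1],(400,380));h=w['pixels'][:380,:400,::-1]
cv2.imwrite('pics/place1.png',np.hstack([g,h]))
E
```

```text
(no output)
```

View pics/place1.png

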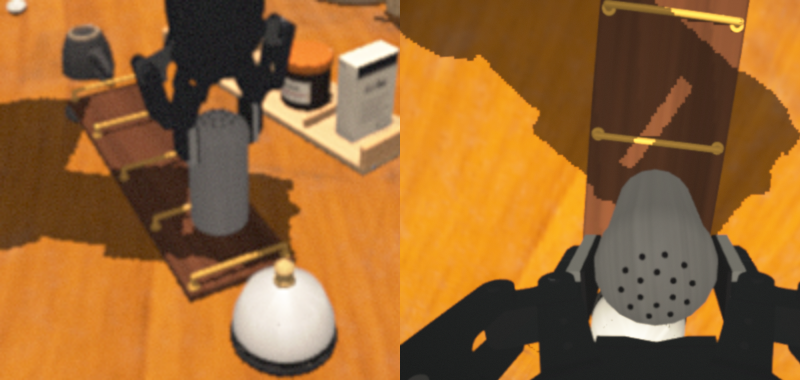

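The shaker hangs in the end bay by the bell, seemingly centred; the wrist view shows divider ends at (207,8)–(338,23) and (197,134)–(318,149). Cross-check of the rack pose from these:

```bash
python3 - <<'E'
from h import *
w=dict(np.load('wrist2.npz'))
p=plane(w,[(207,8),(338,23),(197,134),(318,149)],.019)[:,:2];print(p.round(4),(p[0]+p[1])/2,(p[2]+p[3])/2)
E
```

```text
[[ 0.4141 -0.0461]
 [ 0.499  -0.0547]
 [ 0.405  -0.1273]
 [ 0.4892 -0.1376]] [ 0.45655118 -0.05042962] [ 0.44711585 -0.13243145]
```

To row units: 0.008 m is 0.16, -0.002 m is -0.04.

Call:
creep_tool --increments '[[[-0.04, -0.02, 0.16, 0, 0.045], [0, 0, 0.12, 0, 0.045], [0, 0, 0.08, 0, 0.045], [0, 0, 0.06, 0, 0.045], [0, 0, 0.04, 0, 0.045], [0, 0, 0, 0, 0.045], [0, 0, 0, 0, 0.045]]]'

```text
time_s: 6.5
position: [0.4431, -0.1757, 0.0733]
tool_rot: [[0.0, 1.0, 0.0], [1.0, -0.0, -0.0], [-0.0, 0.0, -1.0]]
ft_force: [0.3, 1.4, -1.8]
grip_width: 0.0505
gripper_force: 42.6
```

To row units: 0.001 m is 0.02.

Call:
creep_tool --increments '[[[0, 0, 0.02, 0, 0.045], [0, 0, 0.02, 0, 0.045], [0, 0, 0, 0, 0.045]]]'

```text
time_s: 6.8
position: [0.4432, -0.176, 0.0722]
tool_rot: [[-0.0, 1.0, 0.001], [1.0, 0.0, -0.001], [-0.001, 0.001, -1.0]]
ft_force: [-3.3, 0.9, 9.6]
grip_width: 0.0505
gripper_force: 43.5
```

To row units: -0.04 m is -0.8, -0.03 m is -0.6.

Call:
creep_tool --increments '[[[0, 0, 0, 0, 0.053], [0, 0, 0, 0, 0.058], [0, 0, 0, 0, 0.065], [0, 0, 0, 0, 0.075], [0, 0, 0, 0, 0.085], [0, 0, 0, 0, 0.085], [0, 0, -0.2, 0, 0.085], [0, 0, -0.6, 0, 0.085], [0, 0, -0.8, 0, 0.085], [0, 0, -0.8, 0, 0.085]]]'

```text
time_s: 7.8
position: [0.4428, -0.1754, 0.1933]
tool_rot: [[-0.0, 1.0, -0.0], [1.0, 0.0, 0.0], [0.0, -0.0, -1.0]]
ft_force: [0.4, 0.4, -0.3]
grip_width: 0.0843
gripper_force: 0.0
```

To row units: 0.0365 m is 0.73, 0.011 m is 0.22, -6.3 degrees / 180 = -0.035.

Call:
creep_tool --increments '[[[0.22, 0.73, 0, 0, 0.085], [0.22, 0.73, 0, 0, 0.085], [0.22, 0.73, 0, 0, 0.085], [0.22, 0.73, 0, 0, 0.085], [0.22, 0.73, 0, 0, 0.085], [0.22, 0.73, 0, 0, 0.085], [0, 0, 0.4, -0.035, 0.085], [0, 0, 0.4, 0, 0.085], [0, 0, 0, 0, 0.085], [0, 0, 0, 0, 0.085]]]'

```text
time_s: 8.8
position: [0.6621, -0.1097, 0.1522]
tool_rot: [[-0.109, 0.994, 0.0], [0.994, 0.109, -0.0], [-0.0, 0.0, -1.0]]
ft_force: [-0.1, 0.2, 0.3]
grip_width: 0.0852
gripper_force: 0.0
```

```bash
python3 - <<'E'
from rig import *
import cv2,numpy as np
s=get_image('scene');w=get_image('wrist')
g=cv2.resize(s['pixels'][120:310,230:410,::-1],(360,380));h=w['pixels'][:380,60:460,::-1]
cv2.imwrite('pics/carton.png',np.hstack([g,h]))
E
```

```text
(no output)
```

View pics/carton.png

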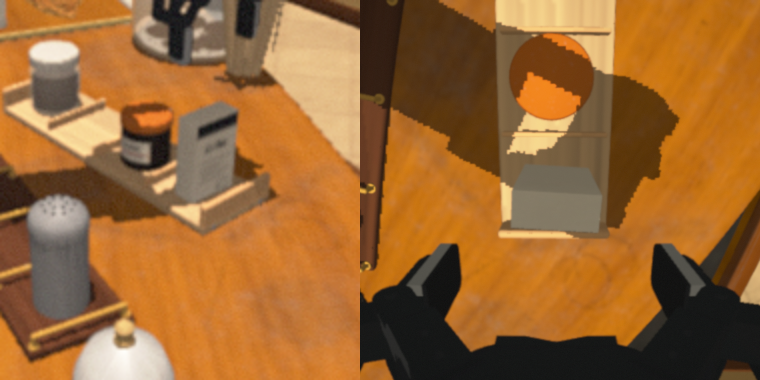

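Shaker stands upright in its bay. Carton top centre at full-image (257,212), edges parallel to the jaws, pads centred on it. Quick check of its y then descend.

```bash
python3 - <<'E'
from h import *
from rig import *
print(plane(get_image('wrist'),[(257,212)],.101).round(4))
E
```

```text
[[ 0.6645 -0.1119  0.101 ]]
```

To row units: 0.025 m is 0.5, -0.001 m is -0.02.

Call:
creep_tool --increments '[[[-0.02, 0.03, 0.2, 0, 0.085], [0, 0, 0.5, 0, 0.085], [0, 0, 0.5, 0, 0.085], [0, 0, 0.4, 0, 0.085], [0, 0, 0.12, 0, 0.085], [0, 0, 0, 0, 0.085], [0, 0, 0, 0, 0.085]]]'

```text
time_s: 9.65
position: [0.6642, -0.1107, 0.0663]
tool_rot: [[-0.11, 0.994, 0.002], [0.994, 0.11, -0.001], [-0.001, 0.002, -1.0]]
ft_force: [0.4, 0.3, -0.9]
grip_width: 0.0851
gripper_force: 0.0
```

Call:
creep_tool --increments '[[[0, 0, 0, 0, 0.075], [0, 0, 0, 0, 0.067], [0, 0, 0, 0, 0.062], [0, 0, 0, 0, 0.058], [0, 0, 0, 0, 0.054], [0, 0, 0, 0, 0.054], [0, 0, 0, 0, 0.054], [0, 0, 0, 0, 0.054]]]' --force 30

```text
time_s: 10.45
position: [0.6638, -0.1106, 0.0659]
tool_rot: [[-0.11, 0.994, 0.001], [0.994, 0.11, -0.001], [-0.001, 0.001, -1.0]]
ft_force: [-1.8, 0.8, 5.4]
grip_width: 0.0581
gripper_force: 31.6
```

To row units: -0.03 m is -0.6, -0.02 m is -0.4, 3.3 degrees / 180 = 0.0183.

Call:
creep_tool --increments '[[[0, 0, -0.2, 0, 0.054], [0, 0, -0.4, 0, 0.054], [0, 0, -0.6, 0, 0.054], [0, 0, -0.6, 0, 0.054], [0, 0, -0.6, 0, 0.054], [0, 0, 0, 0.0167, 0.054], [0, 0, 0, 0.0183, 0.054], [0, 0, 0, 0, 0.054], [0, 0, 0, 0, 0.054]]]'

```text
time_s: 11.35
position: [0.6636, -0.1104, 0.1852]
tool_rot: [[-0.002, 1.0, -0.0], [1.0, 0.002, 0.0], [0.0, -0.0, -1.0]]
ft_force: [-0.1, -0.3, 0.1]
grip_width: 0.058
gripper_force: 32.3
```

Call:
creep_tool --increments '[[[0.02, -0.3, 0, 0, 0.054], [0.06, -0.66, 0, 0, 0.054], [0.06, -0.66, 0, 0, 0.054], [0.06, -0.66, 0, 0, 0.054], [0.06, -0.66, 0, 0, 0.054], [0.06, -0.66, 0, 0, 0.054], [0.06, -0.62, 0, 0, 0.054], [0, 0, 0, 0.0194, 0.054], [0, 0, 0, 0.0167, 0.054], [0, 0, 0, 0, 0.054]]]'

```text
time_s: 12.35
position: [0.4526, -0.0915, 0.1855]
tool_rot: [[0.113, 0.994, 0.0], [0.994, -0.113, -0.0], [-0.0, 0.0, -1.0]]
ft_force: [-0.9, -0.6, -0.6]
grip_width: 0.0579
gripper_force: 32.5
```

Call:
creep_tool --increments '[[[0, 0, 0.2, 0, 0.054], [0, 0, 0.5, 0, 0.054], [0, 0, 0.5, 0, 0.054], [0, 0, 0.5, 0, 0.054], [0, 0, 0.3, 0, 0.054], [0, 0, 0.16, 0, 0.054], [0, 0, 0.1, 0, 0.054], [0, 0, 0.06, 0, 0.054], [0, 0, 0.04, 0, 0.054], [0, 0, 0, 0, 0.054]]]'

```text
time_s: 13.35
position: [0.4528, -0.0915, 0.0675]
tool_rot: [[0.113, 0.994, 0.001], [0.994, -0.113, -0.0], [-0.0, 0.001, -1.0]]
ft_force: [-0.5, 0.4, -0.8]
grip_width: 0.0578
gripper_force: 32.5
```

Call:
creep_tool --increments '[[[0, 0, 0.02, 0, 0.054], [0, 0, 0, 0, 0.054]]]'

```text
time_s: 13.55
position: [0.4528, -0.0915, 0.0664]
tool_rot: [[0.113, 0.994, 0.0], [0.994, -0.113, -0.0], [-0.0, 0.0, -1.0]]
ft_force: [0.0, 0.3, 0.4]
grip_width: 0.0579
gripper_force: 32.5
```

To row units: 0.001 m is 0.02.

Call:
creep_tool --increments '[[[0, 0, 0.02, 0, 0.054], [0, 0, 0, 0, 0.054]]]'

```text
time_s: 13.75
position: [0.4528, -0.0916, 0.0659]
tool_rot: [[0.113, 0.994, 0.001], [0.994, -0.113, -0.001], [-0.0, 0.001, -1.0]]
ft_force: [-2.6, 0.2, 7.2]
grip_width: 0.0581
gripper_force: 33.2
```

Contact; release, rise, and turn back to world alignment.

To row units: -0.04 m is -0.8, -0.03 m is -0.6, -6.5 degrees / 180 = -0.0361.

Call:
creep_tool --increments '[[[0, 0, 0, 0, 0.06], [0, 0, 0, 0, 0.064], [0, 0, 0, 0, 0.072], [0, 0, 0, 0, 0.08], [0, 0, 0, 0, 0.085], [0, 0, 0, 0, 0.085], [0, 0, -0.2, 0, 0.085], [0, 0, -0.6, 0, 0.085], [0, 0, -0.8, 0, 0.085], [0, 0, -0.8, -0.0361, 0.085]]]'

```text
time_s: 14.75
position: [0.4523, -0.0913, 0.1873]
tool_rot: [[-0.002, 1.0, -0.0], [1.0, 0.002, 0.0], [0.0, -0.0, -1.0]]
ft_force: [1.1, 0.0, -0.9]
grip_width: 0.0851
gripper_force: 0.0
```

To row units: 0.033 m is 0.66, 0.03 m is 0.6.

Call:
creep_tool --increments '[[[0.22, 0.66, 0, 0, 0.085], [0.22, 0.66, 0, 0, 0.085], [0.22, 0.66, 0, 0, 0.085], [0.22, 0.66, 0, 0, 0.085], [0.22, 0.66, 0, 0, 0.085], [0.24, 0.66, 0, 0, 0.085], [0, 0, 0.6, 0, 0.085], [0, 0, 0.2, 0, 0.085], [0, 0, 0, 0, 0.085], [0, 0, 0, 0, 0.085]]]'

```text
time_s: 15.75
position: [0.6505, -0.0248, 0.1465]
tool_rot: [[0.0, 1.0, 0.001], [1.0, -0.0, -0.0], [-0.0, 0.001, -1.0]]
ft_force: [0.8, -0.2, 0.6]
grip_width: 0.0844
gripper_force: 0.0
```

```bash
python3 - <<'E'
from h import *
from rig import *
w=get_image('wrist');np.savez('wrist3.npz',**w)
m=mask(w,(2,205,60),(17,255,255),(200,310,160,290))
s=get_image('scene')
g=cv2.resize(s['pixels'][120:310,180:400,::-1],(400,380));cv2.imwrite('pics/tin.png',np.hstack([g,w['pixels'][:380,60:460,::-1]]))
E
```

```text
(no output)
```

View pics/tin.png

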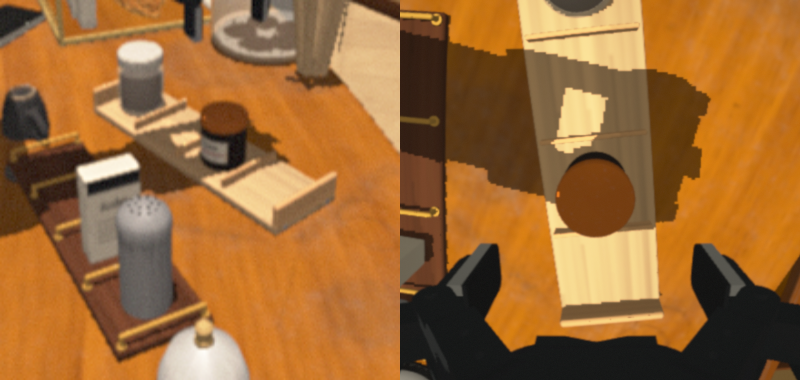

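Carton and shaker stand correctly in the rack; tin lid centre at full-image (256,197).

To row units: 0.03 m is 0.6, 0.01 m is 0.2.

```bash
python3 - <<'E'
from h import *
print(plane(dict(np.load('wrist3.npz')),[(256,197)],.068).round(4))
E
```

```text
[[ 0.6518 -0.0243  0.068 ]]
```

Call:
creep_tool --increments '[[[0, 0, 0.2, 0, 0.085], [0, 0, 0.6, 0, 0.085], [0, 0, 0.6, 0, 0.085], [0, 0, 0.4, 0, 0.085], [0, 0, 0.22, 0, 0.085], [0, 0, 0, 0, 0.085], [0, 0, 0, 0, 0.085]]]'

```text
time_s: 16.55
position: [0.6512, -0.0246, 0.0452]
tool_rot: [[0.0, 1.0, 0.002], [1.0, -0.0, -0.0], [-0.0, 0.002, -1.0]]
ft_force: [0.0, -0.1, -0.2]
grip_width: 0.0853
gripper_force: 0.0
```

Call:
creep_tool --increments '[[[0, 0, 0, 0, 0.075], [0, 0, 0, 0, 0.067], [0, 0, 0, 0, 0.062], [0, 0, 0, 0, 0.058], [0, 0, 0, 0, 0.054], [0, 0, 0, 0, 0.054], [0, 0, 0, 0, 0.054], [0, 0, 0, 0, 0.054]]]' --force 40

```text
time_s: 17.35
position: [0.6507, -0.0245, 0.0449]
tool_rot: [[-0.0, 1.0, 0.0], [1.0, 0.0, -0.0], [-0.0, 0.0, -1.0]]
ft_force: [-2.7, -0.5, 5.1]
grip_width: 0.0569
gripper_force: 42.6
```

Call:
creep_tool --increments '[[[0, 0, -0.2, 0, 0.054], [0, 0, -0.4, 0, 0.054], [0, 0, -0.6, 0, 0.054], [0, 0, -0.6, 0, 0.054], [0, 0, -0.6, 0, 0.054], [0, 0, -0.4, 0, 0.054], [0, 0, 0, 0, 0.054], [0, 0, 0, 0, 0.054]]]'

```text
time_s: 18.15
position: [0.6503, -0.0244, 0.1834]
tool_rot: [[0.0, 1.0, -0.001], [1.0, -0.0, 0.0], [0.0, -0.001, -1.0]]
ft_force: [-0.3, 1.3, -1.7]
grip_width: 0.0563
gripper_force: 43.2
```

To row units: -0.03 m is -0.6, -0.0144 m is -0.288.

Call:
creep_tool --increments '[[[0.16, -0.28, 0, 0, 0.054], [0.33, -0.6, 0, 0, 0.054], [0.33, -0.6, 0, 0, 0.054], [0.33, -0.6, 0, 0, 0.054], [0.33, -0.6, 0, 0, 0.054], [0.33, -0.6, 0, 0, 0.054], [0.188, -0.288, 0, 0, 0.054], [0, 0, 0, 0, 0.054], [0, 0, 0, 0, 0.054]]]'

```text
time_s: 19.05
position: [0.4723, 0.0753, 0.1835]
tool_rot: [[-0.0, 1.0, -0.001], [1.0, 0.0, -0.0], [-0.0, -0.001, -1.0]]
ft_force: [0.6, -0.5, -2.2]
grip_width: 0.0562
gripper_force: 43.5
```

Call:
creep_tool --increments '[[[0, 0, 0.2, 0, 0.054], [0, 0, 0.5, 0, 0.054], [0, 0, 0.6, 0, 0.054], [0, 0, 0.6, 0, 0.054], [0, 0, 0.4, 0, 0.054], [0, 0, 0.2, 0, 0.054], [0, 0, 0.14, 0, 0.054], [0, 0, 0.06, 0, 0.054], [0, 0, 0.02, 0, 0.054], [0, 0, 0, 0, 0.054]]]'

```text
time_s: 20.05
position: [0.4726, 0.0754, 0.0487]
tool_rot: [[0.0, 1.0, 0.001], [1.0, -0.0, -0.0], [-0.0, 0.001, -1.0]]
ft_force: [-0.7, 0.0, -2.3]
grip_width: 0.0567
gripper_force: 43.5
```

To row units: 0.001 m is 0.02, 0.0005 m is 0.01.

Call:
creep_tool --increments '[[[0, 0, 0.02, 0, 0.054], [0, 0, 0.02, 0, 0.054], [0, 0, 0.02, 0, 0.054], [0, 0, 0.01, 0, 0.054], [0, 0, 0, 0, 0.054]]]'

```text
time_s: 20.55
position: [0.4723, 0.0754, 0.0449]
tool_rot: [[-0.0, 1.0, 0.0], [1.0, 0.0, -0.0], [-0.0, 0.0, -1.0]]
ft_force: [-1.0, 0.6, -0.1]
grip_width: 0.0565
gripper_force: 43.9
```

To row units: 0.0008 m is 0.016.

Call:
creep_tool --increments '[[[0, 0, 0.016, 0, 0.054], [0, 0, 0, 0, 0.054]]]'

```text
time_s: 20.75
position: [0.4723, 0.0754, 0.0448]
tool_rot: [[-0.0, 1.0, 0.001], [1.0, 0.0, -0.0], [-0.0, 0.001, -1.0]]
ft_force: [-3.2, 0.3, 10.6]
grip_width: 0.0567
gripper_force: 44.8
```

To row units: -0.04 m is -0.8, -0.03 m is -0.6.

Call:
creep_tool --increments '[[[0, 0, 0, 0, 0.06], [0, 0, 0, 0, 0.064], [0, 0, 0, 0, 0.072], [0, 0, 0, 0, 0.08], [0, 0, 0, 0, 0.085], [0, 0, 0, 0, 0.085], [0, 0, -0.2, 0, 0.085], [0, 0, -0.6, 0, 0.085], [0, 0, -0.8, 0, 0.085], [0, 0, -0.6, 0, 0.085]]]'

```text
time_s: 21.75
position: [0.4725, 0.0754, 0.1567]
tool_rot: [[-0.0, 1.0, 0.002], [1.0, 0.0, -0.0], [-0.0, 0.002, -1.0]]
ft_force: [0.5, 0.6, -0.0]
grip_width: 0.0851
gripper_force: 0.0
```

Call:
creep_tool --increments '[[[0.26, 0.65, 0, 0, 0.085], [0.26, 0.65, 0, 0, 0.085], [0.26, 0.65, 0, 0, 0.085], [0.26, 0.65, 0, 0, 0.085], [0.26, 0.65, 0, 0, 0.085], [0, 0, 0, 0, 0.085], [0, 0, 0, 0, 0.085]]]'

```text
time_s: 22.45
position: [0.6346, 0.1406, 0.1539]
tool_rot: [[-0.0, 1.0, -0.001], [1.0, 0.0, -0.0], [-0.0, -0.001, -1.0]]
ft_force: [-0.5, -0.4, -0.3]
grip_width: 0.0851
gripper_force: 0.0
```

```bash
python3 - <<'E'
from h import *
from rig import *
w=get_image('wrist');np.savez('wrist4.npz',**w)
s=get_image('scene')
g=cv2.resize(s['pixels'][110:310,170:380,::-1],(400,380));cv2.imwrite('pics/jar.png',np.hstack([g,w['pixels'][:380,60:460,::-1]]))
E
```

```text
(no output)
```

View pics/jar.png

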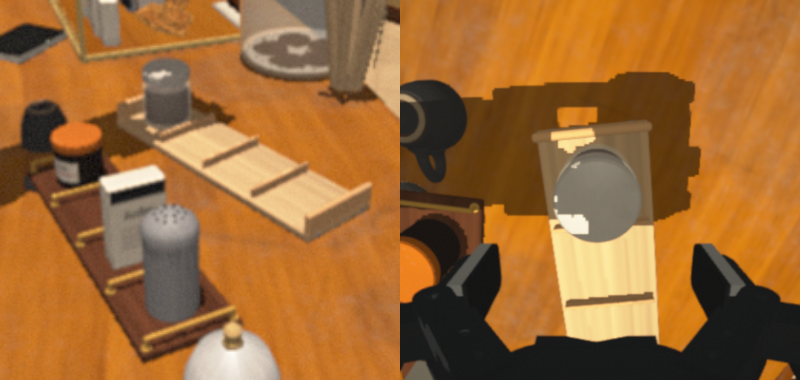

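Tin stands in its bay; jar lid centre at full-image (257.5,198.5).

```bash
python3 - <<'E'
from h import *
print(plane(dict(np.load('wrist4.npz')),[(257.5,198.5)],.087).round(4))
E
```

```text
[[0.6368 0.1434 0.087 ]]
```

To row units: 0.025 m is 0.5, 0.002 m is 0.04.

Call:
creep_tool --increments '[[[0.04, 0.03, 0.2, 0, 0.085], [0, 0, 0.5, 0, 0.085], [0, 0, 0.5, 0, 0.085], [0, 0, 0.5, 0, 0.085], [0, 0, 0.32, 0, 0.085], [0, 0, 0, 0, 0.085], [0, 0, 0, 0, 0.085]]]'

```text
time_s: 23.25
position: [0.6362, 0.1424, 0.0534]
tool_rot: [[0.0, 1.0, 0.0], [1.0, -0.0, 0.0], [0.0, 0.0, -1.0]]
ft_force: [1.3, -0.2, 0.2]
grip_width: 0.0846
gripper_force: 0.0
```

Call:
creep_tool --increments '[[[0, 0, 0, 0, 0.078], [0, 0, 0, 0, 0.072], [0, 0, 0, 0, 0.068], [0, 0, 0, 0, 0.064], [0, 0, 0, 0, 0.06], [0, 0, 0, 0, 0.06], [0, 0, 0, 0, 0.06], [0, 0, 0, 0, 0.06]]]' --force 40

```text
time_s: 24.05
position: [0.6364, 0.1425, 0.0537]
tool_rot: [[-0.0, 1.0, 0.001], [1.0, 0.0, 0.0], [0.0, 0.001, -1.0]]
ft_force: [-1.2, 0.2, 6.4]
grip_width: 0.0631
gripper_force: 44.4
```

To row units: -0.03 m is -0.6, -0.02 m is -0.4.

Call:
creep_tool --increments '[[[0, 0, -0.2, 0, 0.06], [0, 0, -0.4, 0, 0.06], [0, 0, -0.6, 0, 0.06], [0, 0, -0.6, 0, 0.06], [0, 0, -0.6, 0, 0.06], [0, 0, -0.2, 0, 0.06], [0, 0, 0, 0, 0.06], [0, 0, 0, 0, 0.06]]]'

```text
time_s: 24.85
position: [0.6357, 0.1424, 0.1812]
tool_rot: [[0.0, 1.0, -0.003], [1.0, -0.0, -0.0], [-0.0, -0.003, -1.0]]
ft_force: [-0.4, -1.0, -2.3]
grip_width: 0.0628
gripper_force: 44.5
```

Call:
creep_tool --increments '[[[-0.21, -0.24, 0, 0, 0.06], [-0.5, -0.58, 0, 0, 0.06], [-0.5, -0.58, 0, 0, 0.06], [-0.5, -0.58, 0, 0, 0.06], [-0.5, -0.58, 0, 0, 0.06], [-0.5, -0.58, 0, 0, 0.06], [-0.3, -0.34, 0, 0, 0.06], [0, 0, 0, 0, 0.06], [0, 0, 0, 0, 0.06]]]'

```text
time_s: 25.75
position: [0.462, -0.0081, 0.1821]
tool_rot: [[0.001, 1.0, -0.002], [1.0, -0.001, 0.001], [0.001, -0.002, -1.0]]
ft_force: [0.4, 1.3, -1.2]
grip_width: 0.0627
gripper_force: 44.8
```

Call:
creep_tool --increments '[[[0, 0, 0.2, 0, 0.06], [0, 0, 0.5, 0, 0.06], [0, 0, 0.6, 0, 0.06], [0, 0, 0.6, 0, 0.06], [0, 0, 0.34, 0, 0.06], [0, 0, 0.16, 0, 0.06], [0, 0, 0.08, 0, 0.06], [0, 0, 0.02, 0, 0.06], [0, 0, 0, 0, 0.06]]]'

```text
time_s: 26.65
position: [0.4627, -0.008, 0.0584]
tool_rot: [[-0.0, 1.0, 0.001], [1.0, 0.0, -0.0], [-0.0, 0.001, -1.0]]
ft_force: [-0.5, 1.1, -1.2]
grip_width: 0.0629
gripper_force: 44.8
```

To row units: 0.0015 m is 0.03, 0.001 m is 0.02.

Call:
creep_tool --increments '[[[0, 0, 0.03, 0, 0.06], [0, 0, 0.02, 0, 0.06], [0, 0, 0.02, 0, 0.06], [0, 0, 0.02, 0, 0.06], [0, 0, 0, 0, 0.06]]]'

```text
time_s: 27.15
position: [0.4623, -0.0081, 0.0537]
tool_rot: [[0.0, 1.0, 0.0], [1.0, -0.0, -0.0], [-0.0, 0.0, -1.0]]
ft_force: [-1.3, -0.4, 2.1]
grip_width: 0.0628
gripper_force: 45.2
```

The rows are not in the units I measure in: shifts go in shares of 50 mm and turns go in shares of 180 degrees. I convert before sending: -0.04 m is -0.8, -0.03 m is -0.6.

Call:
creep_tool --increments '[[[0, 0, 0.01, 0, 0.06], [0, 0, 0, 0, 0.06], [0, 0, 0, 0, 0.066], [0, 0, 0, 0, 0.072], [0, 0, 0, 0, 0.08], [0, 0, 0, 0, 0.085], [0, 0, 0, 0, 0.085], [0, 0, -0.2, 0, 0.085], [0, 0, -0.6, 0, 0.085], [0, 0, -0.8, 0, 0.085]]]'

```text
time_s: 28.15
position: [0.4615, -0.0079, 0.1335]
tool_rot: [[0.0, 1.0, -0.003], [1.0, -0.0, 0.001], [0.001, -0.003, -1.0]]
ft_force: [0.7, -0.1, -0.4]
grip_width: 0.0851
gripper_force: 0.0
```

Call:
creep_tool --increments '[[[0.4, 0, -0.8, 0, 0.085], [0.6, 0.4, -0.6, 0, 0.085], [0.6, 0.6, -0.4, 0, 0.085], [0.6, 0.6, -0.2, 0, 0.085], [0.6, 0, 0, 0, 0.085], [0, 0, 0, 0, 0.085], [0, 0, 0, 0, 0.085], [0, 0, 0, 0, 0.085]]]'

```text
time_s: 28.95
position: [0.5419, 0.1311, 0.2332]
tool_rot: [[0.001, 1.0, -0.0], [1.0, -0.001, -0.0], [-0.0, -0.0, -1.0]]
ft_force: [0.3, 0.5, 0.9]
grip_width: 0.0852
gripper_force: 0.0
```

```bash
python3 - <<'E'
from h import *
from rig import *
w=get_image('wrist');np.savez('wrist5.npz',**w);s=get_image('scene');np.savez('scene5.npz',**s)
g=cv2.resize(s['pixels'][130:340,160:360,::-1],(380,400),interpolation=2);cv2.imwrite('pics/end.png',np.hstack([g,cv2.resize(w['pixels'][:380,60:400,::-1],(360,400))]))
E
```

```text
(no output)
```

View pics/end.png

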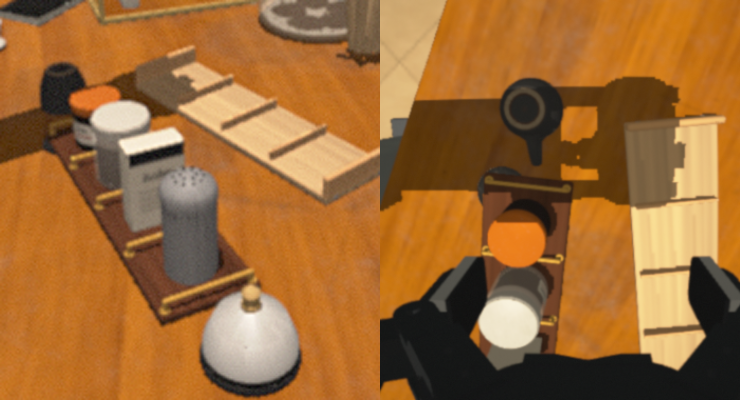

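All four stand upright in order shaker, carton, jar, tin from the bell; bell and mug untouched. Quick numeric check of tin lid (189.4,226) and jar lid (182.8,306), and the scene tops, then hand in.

```bash
python3 - <<'E'
from h import *
w=dict(np.load('wrist5.npz'));s=dict(np.load('scene5.npz'))
C=np.array([.4575,-.0497]);X=np.array([.9935,-.114]);Y=np.array([.114,.9935])
P=[plane(w,[(189.4,226)],.07),plane(w,[(182.8,306)],.088),plane(s,[(160+151*.526,130+141*.525)],.102),plane(s,[(160+188*.526,130+183*.525)],.107)]
for p in P: d=p[0,:2]-C;print((d@X).round(4),(d@Y).round(4))
E
```

```text
0.0028 0.1268
0.0036 0.0427
-0.0012 -0.043
-0.0031 -0.1287
```

```bash
python3 -c "
from rig import close_job
print(close_job())"
```

```text
the job is handed in; nothing more can be done
None
```

All four things stand upright in the display rack in the order shaker, carton, glass jar, tin from the bell end, each measured within about 4 mm of its bay centre; the bell and mug were not touched, and the job is handed in at about 29 s, with no verdict returned.

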